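Load the drilling nest with a cup pull, hollow down, and set the depth wheel

TASK

Get the cup pull ready for drilling from the back: lay the square wooden pull that stands on edge into the square pocket of the white nest plates, hollow side down and fully home, and turn the depth dial until the 4 stands in the middle of its window. Leave the other blanks, tools and containers where they are, and let go of everything.

Things in the scene. Friction and masses are not known exactly. Their poses are not given: they have to be found in the camera images.
- pull: the cup pull, a square wooden block 60 (y) x 60 (z) x 32 (x) mm, 70 g or so, standing on its edge on the bench at the start, in any yaw. Origin at the block's centre. A square hollow 40 x 40 wide and 20 deep opens in its +x face; the -x face is the closed back with two small dark screw marks. x points out of the hollow, so x must end pointing straight down; the four edges are alike
- nest_square: fixed white nest plate 100 x 100 x 18 mm with one square pocket in its top, 66 x 66 wide and 8 deep, centred, its sides along the plate's x and y; the pull fits either way up and any way round with 3 mm to spare all round. Origin at the centre of the plate's underside, on the bench, z up. When home, the pull's centre is 26 above the bench and 24 of its 32 mm thickness stands above the plate
- nest_oblong: fixed white nest plate 110 (x) x 80 (y) x 18 mm with an oblong pocket 90 x 44, 8 deep, filled by the oblong block, whose top is 36 above the bench; origin at the centre of its underside. Not for the pull
- nest_round: fixed white nest plate 100 x 100 x 18 mm with an empty round pocket of diameter 66, 8 deep; origin at the centre of its underside. Not for the pull
- dial_base: fixed grey housing of the depth dial, 136 x 136 x 31 mm high; origin at the centre of its underside; the window, 26 x 26 mm, is in its top, centred 45 along +x from the origin, with a small black mark beyond it; figures are read standing at the -x side
- dial_grip (a point): point on the dial's upright axis, 55 above the bench, in the middle of the black knob's grip bar. The bar is 44 long (x of this point), 14 wide (y) and reaches from 39 to 66 above the bench; below it is a round collar of diameter 42, then the housing's top at 31. The point turns with the dial
- dial (a joint): angle of the dial in rad, 0 to 5.498, growing anticlockwise seen from above; the white disc under the cover carries the figures 0 to 7, and the figure in the window is the angle divided by 0.7854, so 4 is centred at 3.142. Light friction, 0.04 N m; it stays where it is left
- oblong_blank: solid oblong wooden block 82 x 36 x 26, lying in the oblong nest; origin at the centre of its underside. Leave alone
- round_blank: round wooden block, diameter 58, height 26, lying on the bench; origin at the centre of its underside. Leave alone
- chisel: wood chisel lying on the bench, 243 long, up to 28 thick; x along it, handle end at x = -115, blade end at +128; origin on the bench under its axis. Leave alone
- mallet: wooden mallet lying on its side: head 60 x 110 x 60 high centred on the origin (which lies on the bench), 26 thick handle along -x to 200 from the origin. Leave alone
- glue: white plastic glue bottle, diameter 60, height 160, upright; origin at the centre of its underside. Leave alone
- tin: plain steel tin, diameter 64, height 85, upright; origin at the centre of its underside. Leave alone
- sanding_block: cork sanding block 105 (x) x 60 (y) x 35 high; origin at the centre of its underside. Leave alone
Things that resemble listed ones, but are neither listed nor needed, are in the scene too. Leave any blue look-alike of the pull alone.

How it is judged:
At the end, for the whole second after the job is handed in: The pull lies at rest in the square pocket, hollow down: its centre within 5 mm sideways of the pocket's centre and 24 to 28 mm above the plate's underside, its x axis within about 0.08 rad of straight down; the dial is at rest within 0.16 rad of 3.142 (figure 4 in the window) (horizontal distance between pull and nest_square below 0.005 m and z of pull in the frame of nest_square between 0.024 and 0.028 m and angle between pull's own x axis and vertical above 3.06 rad and linear speed of pull below 0.01 m/s and value of joint dial between 2.982 and 3.302 rad and velocity of joint dial between -0.05 and 0.05 rad/s); the robot touches nothing.
It fails at once if a blank, tool or container that is not part of the job is pushed more than 20 mm (distance of any of oblong_blank, round_blank, chisel, mallet, glue, tin, sanding_block from where it was at the start of the episode above 0.02 m).
It also fails if it takes over 72 s, if anything falls off the work surface, if the arm or the gripper's body presses on something with over 40 N, if the wrist force passes 120 N, or if a joint passes its speed limit or range.

ROBOT

A 6-joint arm with a two-finger parallel gripper is mounted at the origin on the work surface. World frame = base frame: x ahead of the robot, y to its left, z up, the work surface at z = 0. Lengths are in m, angles in rad, forces in N, time in s.
With the tool pointing down it reaches from about 0.3 to 0.75 m from the base axis. Payload 8.5 kg.
Tool frame: the origin (TCP) lies at the very end of the fingers, on their centre line; the grasp point (between the pads) lies 19 mm behind it (grip_point_offset is the distance from the TCP to the grasp point, in m); z points along the fingers, x is the direction in which the jaws open and shut, and the axes are right-handed (so a half turn about z gives the same grasp; the last joint's range is limited). The gripper opens to 88 mm and grips with 3 to 60 N. Pads are 18 mm wide; open, the fingers measure 123 mm over their backs; the gripper's body (75 mm by 187 mm) begins 45 mm behind the grasp point.
Start: joints at [-1.385, 0.381, 1.297, -0, 1.464, -0.215], TCP at [0.215, -0.506, 0.239] pointing down, gripper open.
Joint ranges: [-3.11, 3.11], [-0.89, 2.33], [0.22, 2.48], [-1.42, 4.56], [0.17, 2.85], [-2.88, 2.88]. Speed limits (rad/s): [2.39, 2.39, 3.14, 3.14, 3.14, 3.14].

INTERFACE

Orientations are given as a unit quaternion [x, y, z, w].
In Python, from station import get_state, camera, camera_model, sign_off, grip_point_offset gives the robot as it stands. The module is installed in compiled form; this text tells all that it offers.
- The arm moves only by the tool step_arm, never from a script. Its argument "deltas" is one flat list of numbers, 7 for each row, row after row: the finger opening in mm, from 0 to 88.1, then the shift along the tool's x, y, z scaled (see below), then the turn, a rotation vector about the tool's x, y, z scaled (see below). A call has 1 to 10 rows; each row is the pose to reach, as a shift and turn from the pose commanded when the call began, along the tool's axes at that moment; what a row does not reach only later rows make up. The controller multiplies each number of a shift by 25 cm and each number of a turn by 60 degrees. A row lasts 1/8 s, in which the tool goes at most 62.5 mm and 10.7 degrees, less where a joint would pass 70% of its speed; a pose out of reach is approached as far as the arm can. A call with a number of a shift or a turn outside -1 to 1 is refused whole. A call with a gripper value outside its range is refused whole. The fingers move at their own pace and stop on an object; "grip_force" is the grip in N (left out, the last holds). Time passes only in rows, so rows that repeat a pose let the fingers close. It gives the time, the measured TCP pose, the force and the opening at its end, in the units of the state.
- get_state(): the state, without advancing time (a new reading comes with each control period).
- camera(name): name is "scene" or "top" or "wrist"; returns (picture, depth): 384x512x3 uint8, red, green, blue; 384x512 float32, m along the optical axis (not along the pixel's ray), 0 where there is no reading.
- camera_model(name): a dict with "fx", "fy", "cx", "cy" (pixels), "R" (3x3) and "t" (3): a world point X has camera coordinates R X + t. Camera axes: x right, y down, z forward; pixel columns grow to the right and rows downward; lengths in m; the calibration is good to about 2 mm. A picture is of the moment at which its call begins: read the wrist's pose just before it. camera_model takes no time and is no camera call; for the wrist camera it gives the pose at the moment of the call.
- sign_off(): hands the job in, once; it reports no verdict.
The state is a dict: "t": time; "joints": joint angles; "qd": joint speeds; "tau": joint torques, N m; "tcp_pos": TCP position; "ee_rot": TCP orientation; "contact_force": force on the tool from outside, world axes, zero at the start; "wrist_torque": the same for the moment, N m; "gripper_width": finger opening in m.
Only numpy, scipy, OpenCV 4.12 (cv2) and the standard library are available. Lean on these libraries where they do the work, as an engineer would, in place of code of your own. Each camera call takes 0.05 s, during which the arm holds its last target.

## Working session

There is one attempt and no reset: what is moved stays moved. The work goes in short steps, Python scripts to look and compute and a tool call to move; the robot and the scene stay as the last step left them, time stands still between calls to the robot, and variables do not carry over. Pictures are saved under pics/ and viewed, and the job is handed in when it is done.

Besides the shell and the picture viewer there is one more tool, called as name(argument=value, ...) on one line, values as JSON. step_arm: Moves the arm, as the interface text tells. Shifts and turns lie within -1 to 1; 1 stands for 25 cm of shift or 60 degrees of turn. Its arguments: {"type":"object","properties":{"deltas":{"type":"array"},"grip_force":{"type":"number"}},"required":["deltas"]}

```bash
mkdir -p pics
cat > h.py <<'E'
import numpy as np, cv2
from station import *
from scipy.spatial.transform import Rotation as Rn
def shot(name,tag):
    m=camera_model(name); p,d=camera(name)
    np.savez(f'pics/{tag}.npz',p=p,d=d,**{k:np.array(m[k]) for k in m})
    cv2.imwrite(f'pics/{tag}.png',p[:,:,::-1]); return p,d,m
def load(tag):
    z=np.load(f'pics/{tag}.npz'); return z['p'],z['d'],{k:z[k] for k in ['fx','fy','cx','cy','R','t']}
def world(d,m):
    v,u=np.mgrid[:d.shape[0],:d.shape[1]]
    c=np.stack([(u-m['cx'])/m['fx']*d,(v-m['cy'])/m['fy']*d,d],-1)
    return (c-np.array(m['t']))@np.array(m['R'])
def proj(X,m):
    c=np.array(m['R'])@np.array(X)+np.array(m['t']); return c[0]/c[2]*m['fx']+m['cx'],c[1]/c[2]*m['fy']+m['cy']
E
python3 - <<'E'
from h import *
for n in ['top','scene','wrist']: shot(n,n+'0')
print(get_state(), grip_point_offset)
p,d,m=load('top0'); print(m)
a=cv2.imread('pics/top0.png'); cv2.imwrite('pics/top0b.png',cv2.resize(a,(800,600),interpolation=cv2.INTER_CUBIC))
E
```

```text
{'t': 0.15, 'joints': array([-1.38530289e+00,  3.81067387e-01,  1.29799053e+00,  1.05174075e-05,
        1.46364398e+00, -2.15308391e-01]), 'qd': array([ 0.00136875, -0.00228852, -0.00274132,  0.00075451,  0.0017022 ,
        0.00023913]), 'tau': array([ 1.25963001e-03, -4.38082910e+01, -2.24617070e+01,  7.12522329e-02,
        3.42959119e-02, -7.98033989e-05]), 'tcp_pos': array([ 0.21454384, -0.50620849,  0.238298  ]), 'ee_rot': array([ 8.33713163e-01, -5.52197477e-01, -3.82537335e-04, -4.01622707e-04]), 'contact_force': array([ 0.04731486, -0.28418383,  0.45927156]), 'wrist_torque': array([-0.02981489, -0.01137902, -0.02153098]), 'gripper_width': 0.08836597297377728} 0.0187
{'fx': array(444.93091769), 'fy': array(444.93091769), 'cx': array(256.12281566), 'cy': array(199.07274142), 'R': array([[-2.80510630e-02, -9.99603986e-01, -2.23793973e-03],
       [-9.94590453e-01,  2.81342359e-02, -9.99914762e-02],
       [ 1.00014841e-01, -5.79033702e-04, -9.94985777e-01]]), 't': array([0.02824517, 0.54803526, 1.07765077])}
```

View pics/top0b.png

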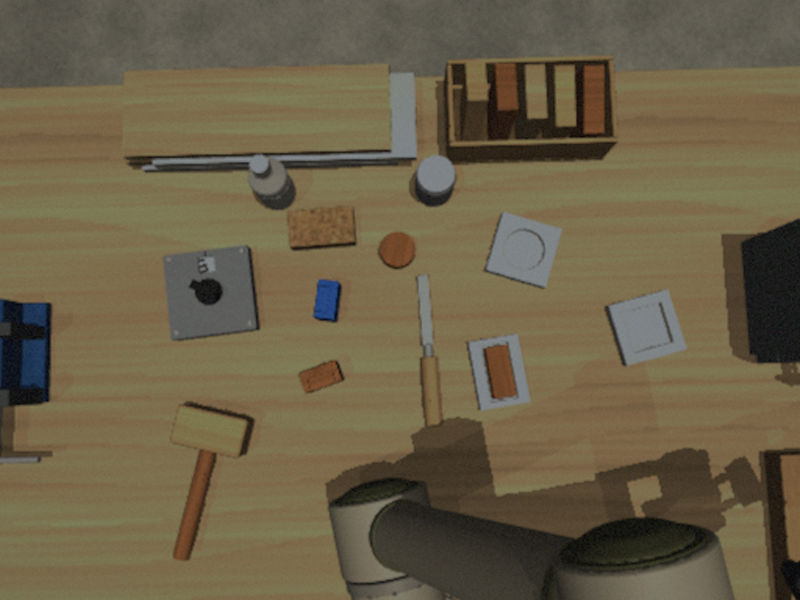

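View pics/scene0.png

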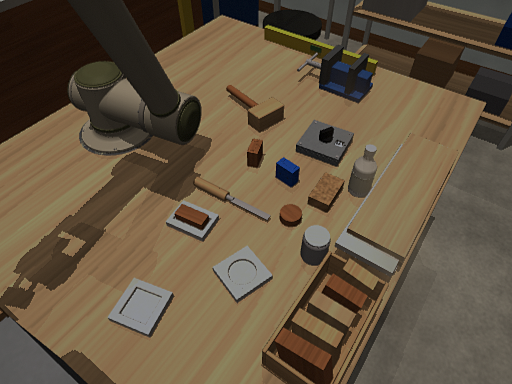

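The wooden candidate is at about (320,377) in the enlarged top view. The blue look-alike at (327,300) is to be left alone. Next I'll crop both and measure.

Run:
```python
from h import *
def crop(tag,x0,y0,x1,y1,s):
    a=cv2.imread(f'pics/{tag}.png')[y0:y1,x0:x1]; return cv2.resize(a,None,fx=s,fy=s,interpolation=cv2.INTER_CUBIC)
a=crop('top0',185,175,225,255,7); a2=crop('top0',100,150,170,225,7)
b=crop('scene0',235,130,305,190,5)
b2=crop('scene0',290,115,360,165,5)
cv2.imwrite('pics/c1.png',a);cv2.imwrite('pics/c2.png',a2)
cv2.imwrite('pics/c3.png',np.vstack([b,b2]))
p,d,m=load('top0'); W=world(d,m)
for n,(u,v) in dict(pull=(205,241),blue=(209,192),ob=(320,238),tin=(279,112),round=(254,160),sand=(206,146),knob=(132,186),housing=(150,205),sq=(413,209),rn=(335,160),bench=(250,280)).items(): print(n,W[v,u].round(4))
```

```text
pull [0.4482 0.1375 0.0616]
blue [0.5655 0.1259 0.0617]
ob [ 0.4478 -0.1403  0.0375]
tin [ 0.7505 -0.0478  0.0878]
round [0.6472 0.0154 0.0269]
sand [0.684  0.1339 0.0376]
knob [0.5848 0.3105 0.0657]
housing [0.5411 0.2761 0.0292]
sq [ 0.5141 -0.3809  0.0104]
rn [ 0.644  -0.1901  0.0131]
bench [ 0.3482  0.0339 -0.0043]
```

View pics/c1.png

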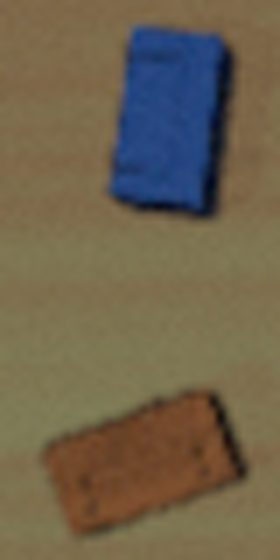

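View pics/c2.png

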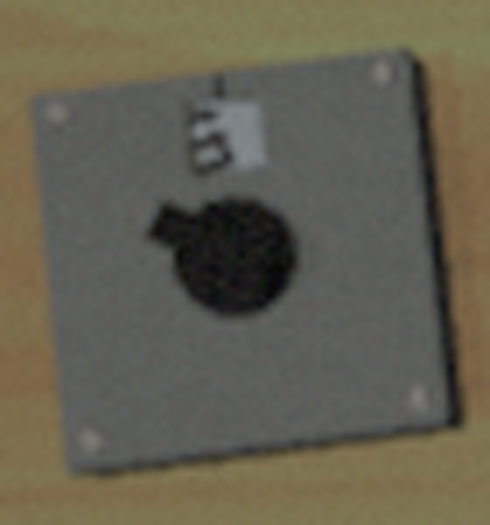

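View pics/c3.png

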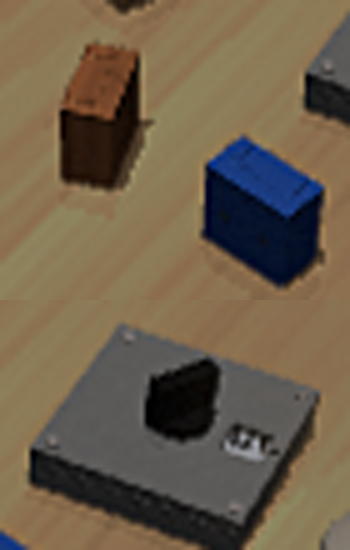

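View pics/wrist0.png

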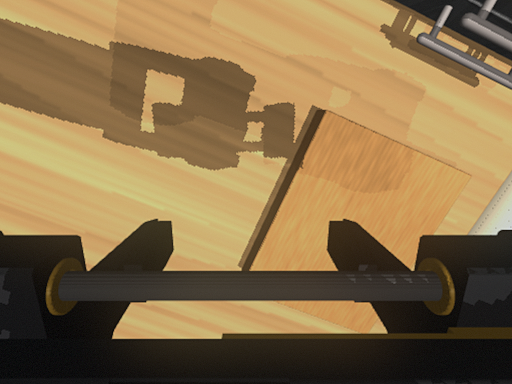

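The crops confirm the brown block is the pull and the blue one isn't. I can't tell which side the hollow is on yet, and the dial figure is cut off at the window's left. Next I'll measure poses and the wrist camera's mounting.

```bash
cat >> h.py <<'E'
def rect(mask,X):
    pts=X[mask][:,:2].astype(np.float32)*1000
    # robust: rasterise at 1mm
    r=cv2.minAreaRect(pts); return r
def planeproj(m,u,v,z):
    # world point on plane z for pixels
    R=np.array(m['R']);t=np.array(m['t']);c=-R.T@t
    ray=R.T@np.array([(u-m['cx'])/m['fx'],(v-m['cy'])/m['fy'],1.0]); s=(z-c[2])/ray[2]; return c+s*ray
def maskrect(m,mask,z):
    cs,_=cv2.findContours(mask.astype(np.uint8),cv2.RETR_EXTERNAL,cv2.CHAIN_APPROX_NONE)
    c=max(cs,key=cv2.contourArea)[:,0]
    P=np.array([planeproj(m,u,v,z)[:2]*1000 for u,v in c],np.float32)
    return cv2.minAreaRect(P),cv2.minAreaRect(c.astype(np.float32))
E
python3 - <<'E'
from h import *
p,d,m=load('top0'); W=world(d,m); hsv=cv2.cvtColor(p,cv2.COLOR_RGB2HSV)
for n,(u,v) in dict(pull=(205,241),sq=(398,200),house=(150,205),desk=(250,290)).items(): print(n,hsv[v,u],p[v,u])
def win(x0,y0,x1,y1):
    w=np.zeros(d.shape,bool); w[y0:y1,x0:x1]=1; return w
# pull: top face
w=win(185,225,226,258)
mk=w&(hsv[...,1]>125)&(hsv[...,2]>80); 
print('pull',maskrect(m,mk,.060),mk.sum())
mk=w&(W[...,2]>.05); print('pull by depth',maskrect(m,mk,.06), W[mk].mean(0))
w=win(380,178,446,240); mk=w&(hsv[...,1]<60)&(hsv[...,2]>90); print('sq',maskrect(m,mk,.018))
w=win(98,150,170,222); mk=w&(hsv[...,1]<50); print('dial',maskrect(m,mk,.031))
w=win(98,150,170,222); mk=w&(p.max(2)<40);ys,xs=np.nonzero(mk);print('knob px',xs.mean(),ys.mean(), planeproj(m,xs.mean(),ys.mean(),.045))
s=get_state(); mw=camera_model('wrist'); Rt=Rn.from_quat(s['ee_rot']).as_matrix()
c=-np.array(mw['R']).T@np.array(mw['t'])
print('tool R',Rt.round(3)); print('cam in tool',(Rt.T@(c-s['tcp_pos'])).round(4)); print('cam axes in tool (cols)',(Rt.T@np.array(mw['R']).T).round(3)); print(mw['fx'],mw['cx'],mw['cy'])
E
```

```text
pull [ 13 157 112] [112  72  43]
sq [ 70   6 131] [128 131 129]
house [60  3 95] [94 95 94]
desk [ 16 109 117] [117  94  67]
pull (((448.53961181640625, 139.14324951171875), (33.384498596191406, 59.18439483642578), 18.639257431030273), ((204.3792724609375, 240.88661193847656), (13.976373672485352, 24.890785217285156), 69.77513122558594)) 342
pull by depth (((447.75323486328125, 138.17202758789062), (31.87449073791504, 60.18716812133789), 18.96902084350586), ((204.82191467285156, 241.19178771972656), (13.342691421508789, 25.280887603759766), 69.44395446777344)) [0.44772739 0.13751284 0.06576524]
sq (((513.6094970703125, -380.9234313964844), (101.87445068359375, 101.09868621826172), 14.036778450012207), ((414.2431640625, 208.97708129882812), (41.28231430053711, 40.516056060791016), 73.3007583618164))
dial (((587.9505615234375, 314.35821533203125), (137.5431365966797, 139.30543518066406), 5.914085388183594), ((134.03848266601562, 186.80770874023438), (54.947383880615234, 56.931941986083984), 82.87498474121094))
knob px 136.31034482758622 185.83908045977012 [0.58778008 0.30569667 0.045     ]
tool R [[ 0.39  -0.921 -0.   ]
 [-0.921 -0.39   0.001]
 [-0.001 -0.    -1.   ]]
cam in tool [ 1.000e-04 -7.100e-02 -1.456e-01]
cam axes in tool (cols) [[ 1.     0.     0.001]
 [-0.     0.961  0.277]
 [-0.001 -0.277  0.961]]
282.0648701543042 249.91319649204286 186.087610763554
```

Run:
```python
from h import *
p,d,m=load('scene0'); print('scene cam',-m['R'].T@m['t'])
n=np.array([np.cos(np.radians(18.7)),np.sin(np.radians(18.7)),0]);l=np.array([-n[1],n[0],0]);c=np.array([.448,.1387,.03])
a=cv2.imread('pics/scene0.png');x0,y0=230,125;S=10
a=cv2.resize(a[y0:y0+55,x0:x0+75],None,fx=S,fy=S,interpolation=cv2.INTER_CUBIC)
for sg,col in ((1,(0,255,0)),(-1,(0,0,255))):
  q=[proj(c+sg*.016*n+i*.03*l+np.array([0,0,j*.03]),m) for i,j in((-1,-1),(1,-1),(1,1),(-1,1))]
  print(sg,np.round(q,1)); cv2.polylines(a,[np.int32([[(u-x0+.5)*S,(v-y0+.5)*S] for u,v in q])],1,col,1)
cv2.imwrite('pics/c4.png',a)
W=world(d,m); 
for v in range(140,168,3): print(v,[(round(float(((W[v,u]-c)@n)*1000)),round(float(W[v,u,2]*1000))) for u in range(246,264,2)])
```

```text
scene cam [ 0.92094663 -0.52296725  0.79618095]
1 [[256.5 167.6]
 [262.1 154.1]
 [262.3 139.2]
 [256.5 152.7]]
-1 [[246.2 165.4]
 [252.  152. ]
 [251.8 137.1]
 [245.7 150.5]]
140 [(-51, -1), (-45, -3), (-39, -3), (-14, 55), (-7, 56), (-1, 59), (4, 58), (10, 57), (16, 59)]
143 [(-46, 0), (-41, -2), (-34, -1), (-9, 57), (-2, 62), (3, 61), (8, 59), (13, 56), (17, 52)]
146 [(-43, -4), (-37, -2), (-10, 58), (-5, 57), (1, 58), (6, 57), (12, 58), (17, 56), (17, 39)]
149 [(-39, -3), (-13, 57), (-7, 57), (-1, 58), (4, 58), (10, 58), (15, 57), (17, 47), (17, 27)]
152 [(-35, -3), (-9, 56), (-3, 58), (2, 58), (8, 58), (13, 57), (18, 56), (18, 36), (18, 16)]
155 [(-30, -1), (-10, 43), (-3, 48), (2, 44), (9, 51), (14, 50), (17, 42), (18, 23), (17, 0)]
158 [(-27, -2), (-10, 33), (-4, 31), (3, 38), (8, 36), (14, 39), (18, 32), (18, 10), (19, -4)]
161 [(-23, -4), (-10, 20), (-4, 22), (2, 23), (9, 26), (14, 25), (17, 17), (18, -2), (23, -3)]
164 [(-18, -1), (-10, 7), (-3, 12), (2, 10), (9, 14), (14, 14), (17, 4), (21, -2), (27, -2)]
167 [(-16, -5), (-10, -5), (-5, -5), (2, -2), (8, -1), (15, 3), (18, -4), (24, -4), (30, -4)]
```

View pics/c4.png

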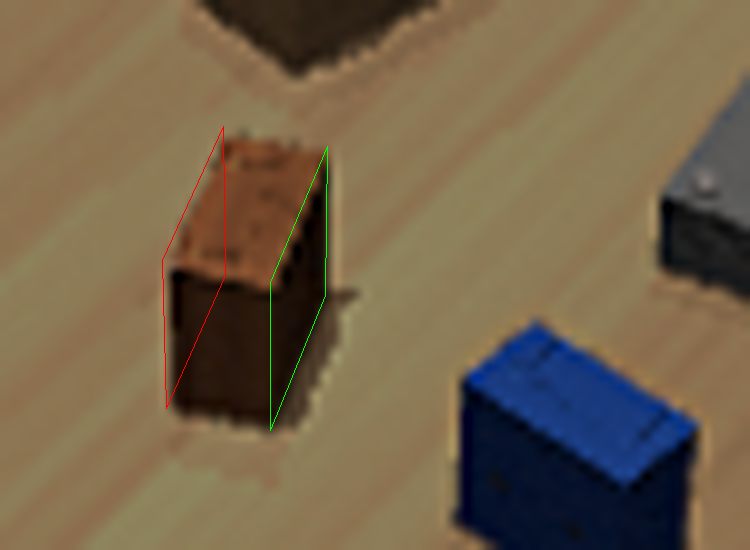

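In the scene depth the pull's +n face, pointing away from the robot, is flat at +17 mm with no 20 mm hollow. So the hollow faces the robot.

The pull is at (0.448, 0.139) with its normal at 18.7°. The square nest is at (0.514, −0.381), turned 14°. My plan is to grip across the 60 mm width with the tool tilted 30° from the back, then rotate 90° and place.

```bash
cat >> h.py <<'E'
def Rtool(y,z):
    y=np.array(y,float);z=np.array(z,float);z/=np.linalg.norm(z);y=y-z*(y@z);y/=np.linalg.norm(y);return np.column_stack([np.cross(y,z),y,z])
def delta(pos,R,s=None):
    s=s or get_state();R0=Rn.from_quat(s['ee_rot']).as_matrix()
    sh=R0.T@(np.array(pos)-s['tcp_pos'])/.25; tu=Rn.from_matrix(R0.T@R).as_rotvec()/np.radians(60)
    print('delta',sh.round(4),tu.round(4),'| t',round(s['t'],2),'tcp',s['tcp_pos'].round(4),'F',np.round(s['contact_force'],1),'w',round(s['gripper_width'],4),'q',s['joints'].round(2))
ang=np.radians(18.7); n=np.array([np.cos(ang),np.sin(ang),0]); Z=np.array([0,0,1.])
c=np.array([.448,.1387,.03])
def pullgrasp(th,back=0,dn=.004,z=.030):
    th=np.radians(th); a=-Z*np.cos(th)-n*np.sin(th); my=n*np.cos(th)-Z*np.sin(th)
    return c+dn*n+Z*(z-.03)-a*back, Rtool(-my,a)
E
python3 - <<'E'
from h import *
P,R=pullgrasp(30,.12); print(P,R.round(3)); delta(P,R)
delta([.32,-.2,.30],R)
E
```

```text
[0.50862146 0.15921923 0.13392305] [[ 0.321 -0.82  -0.474]
 [-0.947 -0.278 -0.16 ]
 [ 0.     0.5   -0.866]]
delta [-1.9914 -2.1215  0.4202] [-0.5    -0.0176  0.0697] | t 0.15 tcp [ 0.2145 -0.5062  0.2383] F [ 0.  -0.3  0.5] w 0.0884 q [-1.39  0.38  1.3   0.    1.46 -0.22]
delta [-0.9635 -0.8663 -0.2456] [-0.5    -0.0176  0.0697] | t 0.15 tcp [ 0.2145 -0.5062  0.2383] F [ 0.  -0.3  0.5] w 0.0884 q [-1.39  0.38  1.3   0.    1.46 -0.22]
```

step_arm(deltas=[88,-0.96,-0.87,-0.25,0,0,0,88,-0.96,-0.87,-0.25,0,0,0,88,-0.96,-0.87,-0.25,0,0,0,88,-0.96,-0.87,-0.25,0,0,0,88,-0.96,-0.87,-0.25,0,0,0,88,-0.96,-0.87,-0.25,0,0,0,88,-0.96,-0.87,-0.25,0,0,0,88,-0.96,-0.87,-0.25,0,0,0])

```text
t: 1.15
tcp_pos: [0.321, -0.2012, 0.3009]
ee_rot: [0.834, -0.552, -0.0, 0.0]
contact_force: [-0.5, 0.4, 0.7]
gripper_width: 0.0878
```

Run:
```python
from h import *
P,R=pullgrasp(30,.16); delta(P,R); delta([.46,.02,.27],R)
```

```text
delta [-1.0293 -1.3328  0.5295] [-0.4994 -0.0179  0.069 ] | t 1.15 tcp [ 0.321  -0.2012  0.3009] F [-0.5  0.4  0.7] w 0.0878 q [-0.88  0.03  1.58 -0.    1.53  0.3 ]
delta [-0.5983 -0.8568  0.1237] [-0.4994 -0.0179  0.069 ] | t 1.15 tcp [ 0.321  -0.2012  0.3009] F [-0.5  0.4  0.7] w 0.0878 q [-0.88  0.03  1.58 -0.    1.53  0.3 ]
```

step_arm(deltas=[88,-0.6,-0.86,0.12,-0.5,-0.018,0.07,88,-0.6,-0.86,0.12,-0.5,-0.018,0.07,88,-0.6,-0.86,0.12,-0.5,-0.018,0.07,88,-0.6,-0.86,0.12,-0.5,-0.018,0.07,88,-0.6,-0.86,0.12,-0.5,-0.018,0.07,88,-0.6,-0.86,0.12,-0.5,-0.018,0.07,88,-0.6,-0.86,0.12,-0.5,-0.018,0.07])

```text
t: 2.02
tcp_pos: [0.4606, 0.0201, 0.271]
ee_rot: [0.784, -0.564, -0.151, 0.211]
contact_force: [0.1, 0.2, -0.2]
gripper_width: 0.088
```

Run:
```python
from h import *
P,R=pullgrasp(30,.16); delta(P,R)
```

```text
delta [-0.4664 -0.5855  0.1342] [ 0.0009  0.0005 -0.0019] | t 2.02 tcp [0.4606 0.0201 0.271 ] F [ 0.1  0.2 -0.2] w 0.088 q [-0.1   0.44  1.21 -0.23  1.97  1.11]
```

step_arm(deltas=[88,-0.466,-0.585,0.134,0,0,0,88,-0.466,-0.585,0.134,0,0,0,88,-0.466,-0.585,0.134,0,0,0,88,-0.466,-0.585,0.134,0,0,0,88,-0.466,-0.585,0.134,0,0,0,88,-0.466,-0.585,0.134,0,0,0])

```text
t: 2.78
tcp_pos: [0.5277, 0.1653, 0.1704]
ee_rot: [0.784, -0.564, -0.15, 0.21]
contact_force: [0.9, 0.0, 0.0]
gripper_width: 0.0878
```

Run:
```python
from h import *
P,R=pullgrasp(30,.16); delta(P,R); shot('wrist','w1')
p,d,m=load('w1'); a=cv2.imread('pics/w1.png')
l=np.array([-n[1],n[0],0])
for i,j,k in [(i,j,k) for i in(-1,1) for j in (-1,1) for k in(-1,1)]:
  u,v=proj(c+.03*i*l+.016*j*n+.03*k*Z,m); cv2.circle(a,(int(u),int(v)),2,(0,255,0),-1)
cv2.imwrite('pics/w1o.png',cv2.resize(a,(800,600)))
```

```text
delta [-0.0013 -0.0038  0.0065] [-0.0018  0.0001 -0.0028] | t 2.77 tcp [0.5277 0.1653 0.1704] F [0.9 0.  0. ] w 0.0878 q [ 0.13  0.68  1.06 -0.1   1.92  1.37]
```

View pics/w1o.png

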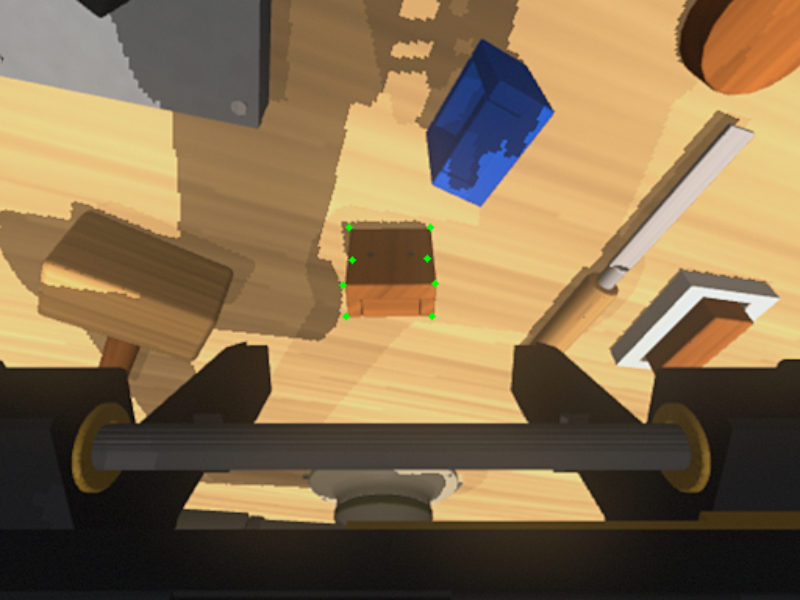

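The close view shows two screw marks at (370,254) and (411,254) on the face away from the robot. That is the closed back, so the hollow faces the robot. The projected corners match within 1–2 mm, so I'll advance.

step_arm(deltas=[88,-0.001,-0.004,0.2,0,0,0,88,-0.001,-0.004,0.4,0,0,0,88,-0.001,-0.004,0.5,0,0,0,88,-0.001,-0.004,0.58,0,0,0,88,-0.001,-0.004,0.646,0,0,0,88,-0.001,-0.004,0.646,0,0,0])

```text
t: 3.58
tcp_pos: [0.4513, 0.1407, 0.029]
ee_rot: [0.784, -0.564, -0.151, 0.211]
contact_force: [0.4, -1.2, -0.3]
gripper_width: 0.0878
```

Run:
```python
from h import *
P,R=pullgrasp(30,0); delta(P,R)
```

```text
delta [ 0.0034  0.0014 -0.0039] [ 0.0009  0.0002 -0.0015] | t 3.58 tcp [0.4513 0.1407 0.029 ] F [ 0.4 -1.2 -0.3] w 0.0878 q [ 0.11  0.73  1.45 -0.11  1.48  1.39]
```

Close on it, then lift.

step_arm(deltas=[50,0,0,0,0,0,0,50,0,0,0,0,0,0,50,0,0,0,0,0,0,50,0,0,0,0,0,0,50,0,0,0,0,0,0], grip_force=20)

```text
t: 4.2
tcp_pos: [0.452, 0.1414, 0.029]
ee_rot: [0.785, -0.563, -0.15, 0.21]
contact_force: [1.8, 0.3, 5.6]
gripper_width: 0.0599
```

Run:
```python
from h import *
P,R=pullgrasp(30,0); delta(P,R); delta(P+Z*.2-n*.03,R)
```

```text
delta [ 0.0053  0.0044 -0.0022] [-0.0004 -0.0007 -0.0008] | t 4.2 tcp [0.452  0.1414 0.029 ] F [1.8 0.3 5.6] w 0.0599 q [ 0.11  0.73  1.45 -0.11  1.48  1.39]
delta [ 0.0062  0.508  -0.6352] [-0.0004 -0.0007 -0.0008] | t 4.2 tcp [0.452  0.1414 0.029 ] F [1.8 0.3 5.6] w 0.0599 q [ 0.11  0.73  1.45 -0.11  1.48  1.39]
```

step_arm(deltas=[50,0.0,0.13,-0.16,0,0,0,50,0,0.25,-0.32,0,0,0,50,0,0.38,-0.48,0,0,0,50,0,0.5,-0.635,0,0,0,50,0,0.5,-0.635,0,0,0])

```text
t: 4.82
tcp_pos: [0.4248, 0.1325, 0.2311]
ee_rot: [0.785, -0.564, -0.148, 0.209]
contact_force: [0.0, 0.1, -1.6]
gripper_width: 0.06
```

```bash
cat >> h.py <<'E'
S=np.array([.5136,-.3809,0])
def place(az,tilt=60,h=.03,up=0,off=(0,0)):
    az=np.radians(az);t=np.radians(90-tilt); f=np.array([np.cos(az),np.sin(az),0])
    a=np.cos(t)*f-np.sin(t)*Z; my=np.cos(t)*Z+np.sin(t)*f
    return S+Z*(h+up)+np.array([off[0],off[1],0]),Rtool(-my,a)
E
python3 - <<'E'
from h import *
for az in (-76,14):
  P,R=place(az,60); delta([.42,-.1,.3],R)
P,R=place(-36,60); delta([.42,-.1,.3],R)
E
```

```text
delta [ 0.8754  0.4103 -0.0813] [1.111  0.4466 1.6532] | t 4.83 tcp [0.4248 0.1325 0.2311] F [ 0.   0.1 -1.6] w 0.06 q [ 0.1   0.44  1.31 -0.12  1.89  1.34]
delta [ 0.8754  0.4103 -0.0813] [1.4932 0.0205 0.0842] | t 4.83 tcp [0.4248 0.1325 0.2311] F [ 0.   0.1 -1.6] w 0.06 q [ 0.1   0.44  1.31 -0.12  1.89  1.34]
delta [ 0.8754  0.4103 -0.0813] [1.3685 0.2609 0.9698] | t 4.83 tcp [0.4248 0.1325 0.2311] F [ 0.   0.1 -1.6] w 0.06 q [ 0.1   0.44  1.31 -0.12  1.89  1.34]
```

Run:
```python
from h import *
P,R=place(14,15); delta([.46,-.1,.27],R)
P,R=place(14,20); delta([.50,-.1,.27],R)
```

```text
delta [ 0.9264  0.2191 -0.0519] [ 0.7437 -0.0123  0.0792] | t 4.83 tcp [0.4248 0.1325 0.2311] F [ 0.   0.1 -1.6] w 0.06 q [ 0.1   0.44  1.31 -0.12  1.89  1.34]
delta [ 0.9777  0.0874 -0.1268] [ 0.827  -0.0089  0.0801] | t 4.83 tcp [0.4248 0.1325 0.2311] F [ 0.   0.1 -1.6] w 0.06 q [ 0.1   0.44  1.31 -0.12  1.89  1.34]
```

step_arm(deltas=[50,0.2,0.02,-0.03,0.165,0,0.02,50,0.4,0.04,-0.05,0.33,0,0.04,50,0.6,0.05,-0.08,0.5,0,0.05,50,0.8,0.07,-0.1,0.66,0,0.07,50,0.98,0.09,-0.13,0.83,-0.01,0.08,50,0.98,0.09,-0.13,0.83,-0.01,0.08,50,0.98,0.09,-0.13,0.83,-0.01,0.08])

```text
t: 5.7
tcp_pos: [0.4994, -0.1002, 0.2671]
ee_rot: [0.776, -0.607, 0.104, -0.136]
contact_force: [1.2, -0.9, 0.1]
gripper_width: 0.0599
```

Run:
```python
from h import *
P,R=place(14,60); delta([.515,-.34,.2],R)
P,R=place(14,40); delta([.515,-.3,.2],R)
```

```text
delta [0.9469 0.2501 0.1917] [ 0.6725  0.0028 -0.0027] | t 5.7 tcp [ 0.4994 -0.1002  0.2671] F [ 1.2 -0.9  0.1] w 0.0599 q [-0.56  0.17  1.56  0.27  1.18  0.7 ]
delta [0.7917 0.2139 0.2053] [ 0.3392  0.0032 -0.0022] | t 5.7 tcp [ 0.4994 -0.1002  0.2671] F [ 1.2 -0.9  0.1] w 0.0599 q [-0.56  0.17  1.56  0.27  1.18  0.7 ]
```

step_arm(deltas=[50,0.2,0.05,0.05,0.09,0,0,50,0.4,0.1,0.1,0.17,0,0,50,0.6,0.16,0.15,0.25,0,0,50,0.79,0.21,0.2,0.34,0.003,-0.002,50,0.86,0.23,0.2,0.5,0.003,-0.002,50,0.95,0.25,0.19,0.67,0.003,-0.003,50,0.95,0.25,0.19,0.67,0.003,-0.003,50,0.95,0.25,0.19,0.67,0.003,-0.003])

```text
t: 6.7
tcp_pos: [0.5166, -0.3395, 0.2016]
ee_rot: [0.684, -0.532, 0.307, -0.393]
contact_force: [0.1, -0.0, 0.1]
gripper_width: 0.0601
```

Run:
```python
from h import *
P,R=place(14,60,up=.08); delta(P,R); shot('wrist','w2'); shot('scene','s2'); shot('top','t2')
a=cv2.imread('pics/t2.png')[120:290,330:512]; cv2.imwrite('pics/t2c.png',cv2.resize(a,None,fx=3.4,fy=3.4))
```

```text
delta [0.1573 0.3432 0.1388] [0.0024 0.0026 0.0026] | t 6.7 tcp [ 0.5166 -0.3395  0.2016] F [ 0.1 -0.   0.1] w 0.0601 q [-1.15  0.48  1.67  1.2   1.15 -0.46]
```

View pics/w2.png

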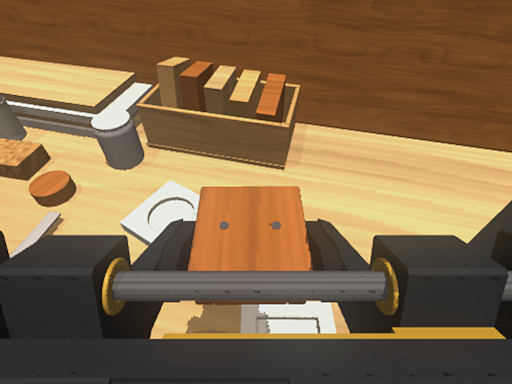

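View pics/s2.png

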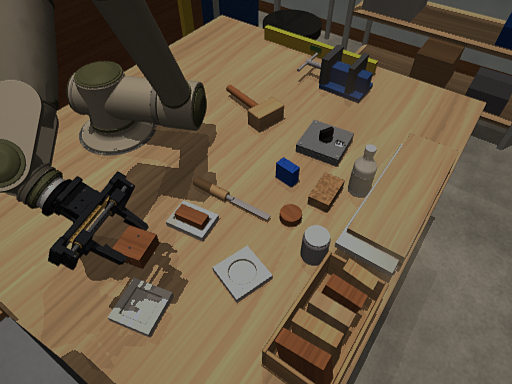

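View pics/t2c.png

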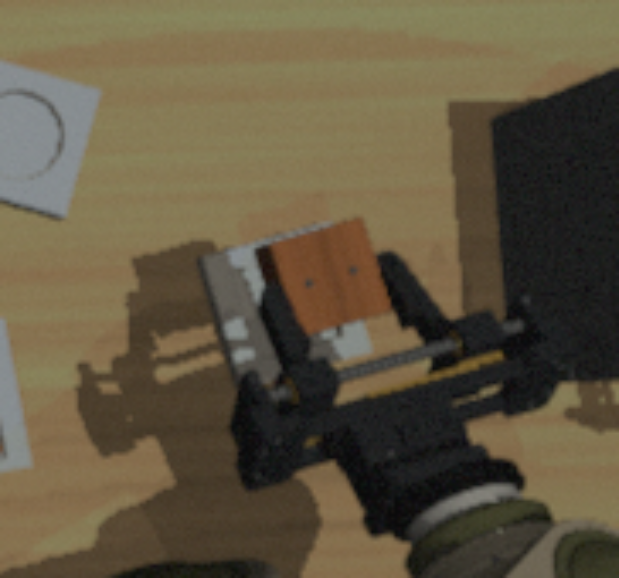

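The back with its screw marks is now up, so the hollow is down, and the pocket is ahead. Next I'll measure where the pull sits in the hand, re-measure the pocket, and check the black box on the right.

Run:
```python
from h import *
p,d,m=load('w2'); W=world(d,m); hsv=cv2.cvtColor(p,cv2.COLOR_RGB2HSV)
mk=np.zeros(d.shape,bool); mk[180:275,190:312]=1
mk&=(hsv[...,1]>150)&(hsv[...,2]>100)&(p[...,0]>120)
s=get_state(); print(mk.sum(), 'tcp',s['tcp_pos'])
X=W[mk]; mu=np.median(X,0); _,_,V=np.linalg.svd(X-X.mean(0)); print('normal',V[2],'median',mu)
er=cv2.erode(mk.astype(np.uint8),np.ones((5,5)))>0; X=W[er];print('z',np.percentile(X[:,2],[5,50,95]))
r,rp=maskrect(m,mk,float(np.median(X[:,2]))); print(r,rp)
# top cam
p,d,m=load('t2'); W=world(d,m); hsv=cv2.cvtColor(p,cv2.COLOR_RGB2HSV)
mk=np.zeros(d.shape,bool); mk[175:225,400:450]=1; mk&=(hsv[...,1]>150)&(p[...,0]>90)
print('top z',np.median(W[mk][:,2])); print(maskrect(m,mk,float(np.median(W[mk][:,2]))))
p,d,m=load('top0'); W=world(d,m)
for u,v in [(478,160),(480,190),(485,220),(500,160),(505,230)]: print('box',u,v,W[v,u].round(3),p[v,u])
# pocket
w=np.zeros(d.shape,bool); w[178:240,380:446]=1
mk=w&(W[...,2]<.014)&(W[...,2]>.004)
import itertools
a=cv2.imread('pics/top0.png')[170:245,375:452]; cv2.imwrite('pics/sq.png',cv2.resize(a,None,fx=8,fy=8,interpolation=cv2.INTER_CUBIC))
p,d,m=load('scene0');a=cv2.imread('pics/scene0.png')[270:340,100:180]; cv2.imwrite('pics/sq2.png',cv2.resize(a,None,fx=8,fy=8,interpolation=cv2.INTER_CUBIC))
```

```text
9178 tcp [ 0.51656344 -0.33981568  0.20257554]
normal [0.37530347 0.06333406 0.92473569] median [ 0.51163202 -0.34058778  0.21225498]
z [0.21140563 0.2122633  0.21316261]
((516.7616577148438, -339.671875), (54.193668365478516, 59.48517990112305), 14.282816886901855) ((250.5, 228.5), (83.0, 121.0), 90.0)
top z 0.21308695589494295
(((515.9635009765625, -339.2063903808594), (56.92424011230469, 58.02880859375), 14.726476669311523), ((427.1242370605469, 201.02227783203125), (27.765165328979492, 28.442365646362305), 73.61045837402344))
box 478 160 [ 0.633 -0.551  0.017] [20 25 21]
box 480 190 [ 0.557 -0.549  0.017] [18 18 23]
box 485 220 [ 0.481 -0.548  0.032] [23 24 20]
box 500 160 [ 0.614 -0.549  0.119] [26 23 28]
box 505 230 [ 0.454 -0.555  0.104] [28 28 29]
```

View pics/sq.png

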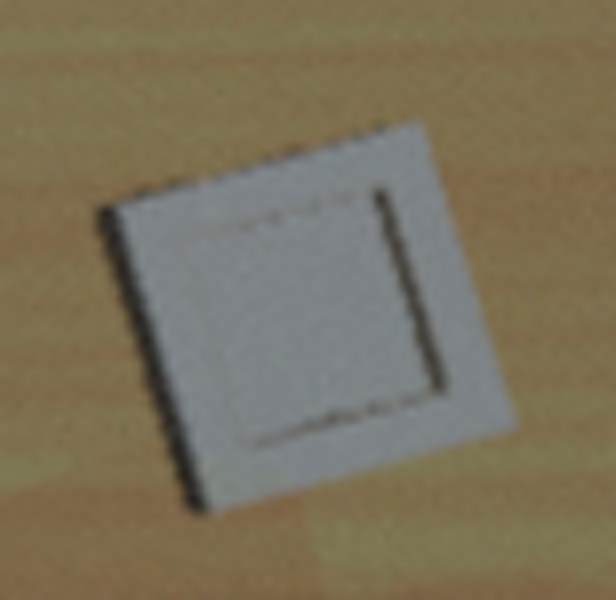

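View pics/sq2.png

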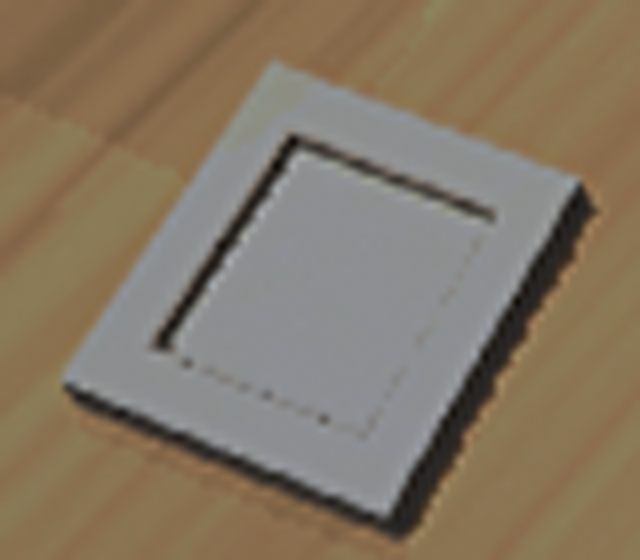

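Run:
```python
from h import *
for tag,win,zt in (('scene0',(270,340,100,180),.018),('top0',(170,245,375,452),.018)):
    p,d,m=load(tag); hsv=cv2.cvtColor(p,cv2.COLOR_RGB2HSV); mk=np.zeros(d.shape,bool); mk[win[0]:win[1],win[2]:win[3]]=1
    mk&=(hsv[...,1]<60)&(hsv[...,2]>90); print(tag,maskrect(m,mk,zt)[0])
P,R=place(14,60,up=.05,off=(.0015,0)); delta(P,R)
P,R=place(14,60,h=.032,off=(.0015,0)); delta(P,R)
```

```text
scene0 ((514.0841064453125, -381.2856750488281), (100.35630798339844, 100.53325653076172), 13.806909561157227)
top0 ((513.6094970703125, -380.9234313964844), (101.87445068359375, 101.09868621826172), 14.036778450012207)
delta [0.1562 0.4479 0.206 ] [0.0008 0.001  0.0043] | t 6.85 tcp [ 0.5166 -0.3398  0.2026] F [-0.   0.1 -0.3] w 0.0601 q [-1.15  0.48  1.67  1.2   1.15 -0.46]
delta [0.1556 0.614  0.3022] [0.0008 0.001  0.0043] | t 6.85 tcp [ 0.5166 -0.3398  0.2026] F [-0.   0.1 -0.3] w 0.0601 q [-1.15  0.48  1.67  1.2   1.15 -0.46]
```

Both cameras agree on the nest: (0.514, −0.381) at 14°. Next I'll lower to 50 mm above home.

step_arm(deltas=[50,0.05,0.15,0.07,0,0,0.004,50,0.1,0.3,0.14,0,0,0.004,50,0.156,0.448,0.206,0,0,0.004,50,0.156,0.448,0.206,0,0,0.004,50,0.156,0.448,0.206,0,0,0.004])

```text
t: 7.48
tcp_pos: [0.5147, -0.3816, 0.0809]
ee_rot: [0.682, -0.533, 0.308, -0.394]
contact_force: [0.3, 0.6, -0.5]
gripper_width: 0.0601
```

Run:
```python
from h import *
P,R=place(14,60,h=.031,off=(.0015,0)); delta(P,R); shot('wrist','w3'); shot('top','t3')
p,d,m=load('t3'); W=world(d,m); hsv=cv2.cvtColor(p,cv2.COLOR_RGB2HSV)
mk=np.zeros(d.shape,bool); mk[175:235,390:450]=1; mk&=(hsv[...,1]>150)&(p[...,0]>85)
z=float(np.median(W[mk][:,2]));print('top z',z); print(maskrect(m,mk,get_state()['tcp_pos'][2]+.012))
```

```text
delta [-0.0025  0.1717  0.1015] [-0.0006 -0.0005 -0.0003] | t 7.47 tcp [ 0.5147 -0.3816  0.0809] F [ 0.3  0.6 -0.5] w 0.0601 q [-1.18  0.72  1.67  1.29  1.1  -0.72]
top z 0.09187714536385982
(((513.862060546875, -380.7443542480469), (56.46924591064453, 58.76138687133789), 13.586383819580078), ((425.26416015625, 206.4245147705078), (24.58753776550293, 25.27433967590332), 74.05460357666016))
```

View pics/w3.png

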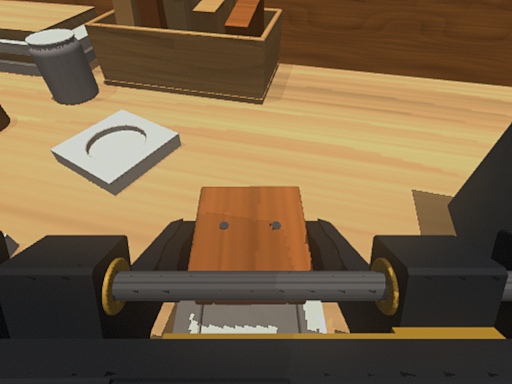

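By the top camera the pull's centre is over the plate's centre within 1 mm. Lower straight down, with the last part slow.

step_arm(deltas=[50,0,0.06,0.035,0,0,0,50,0,0.105,0.061,0,0,0,50,0,0.125,0.072,0,0,0,50,0,0.14,0.081,0,0,0,50,0,0.15,0.087,0,0,0,50,0,0.157,0.091,0,0,0,50,0,0.157,0.091,0,0,0])

```text
t: 8.45
tcp_pos: [0.5142, -0.3822, 0.0338]
ee_rot: [0.682, -0.534, 0.308, -0.394]
contact_force: [0.5, 0.6, -0.7]
gripper_width: 0.0598
```

Run:
```python
from h import *
P,R=place(14,60,h=.031,off=(.0015,0)); delta(P,R)
```

```text
delta [-0.0041  0.0076  0.0096] [-0.0003 -0.0008 -0.0021] | t 8.45 tcp [ 0.5142 -0.3822  0.0338] F [ 0.5  0.6 -0.7] w 0.0598 q [-1.18  0.81  1.69  1.34  1.08 -0.83]
```

step_arm(deltas=[50,0,0.004,0.002,0,0,0,50,0,0.007,0.004,0,0,0,50,0,0.01,0.006,0,0,0,50,0,0.01,0.006,0,0,0])

```text
t: 8.95
tcp_pos: [0.5143, -0.3821, 0.0309]
ee_rot: [0.682, -0.534, 0.308, -0.394]
contact_force: [0.0, 0.4, -1.2]
gripper_width: 0.0596
```

Run:
```python
from h import *
P,R=place(14,60,h=.031,off=(.0015,0)); delta(P,R)
```

```text
delta [-0.0039 -0.0026  0.0035] [-0.0002 -0.0008 -0.0021] | t 8.95 tcp [ 0.5143 -0.3821  0.0309] F [ 0.   0.4 -1.2] w 0.0596 q [-1.18  0.81  1.69  1.34  1.08 -0.83]
```

step_arm(deltas=[64,0,0,0,0,0,0,75,0,0,0,0,0,0,88,0,0,0,0,0,0,88,0,0,0,0,0,0,88,0,0,-0.1,0,0,0,88,0,0,-0.3,0,0,0,88,0,-0.3,-0.6,0,0,0,88,0,-0.5,-0.7,0,0,0,88,0,-0.5,-0.7,0,0,0,88,0,-0.5,-0.7,0,0,0])

```text
t: 10.2
tcp_pos: [0.4278, -0.4042, 0.2291]
ee_rot: [0.682, -0.533, 0.31, -0.393]
contact_force: [0.0, -0.3, -0.6]
gripper_width: 0.0883
```

Run:
```python
from h import *
P,R=place(14,60,h=.031,off=(.0015,0)); delta(P,R)
for n_ in('wrist','top','scene'): shot(n_,n_+'4')
a=cv2.imread('pics/top4.png')[150:260,370:480]; b=cv2.imread('pics/scene4.png')[250:350,90:190]
cv2.imwrite('pics/c5.png',np.hstack([cv2.resize(a,(400,400),interpolation=2),cv2.resize(b,(400,400),interpolation=2)]))
p,d,m=load('top4'); W=world(d,m); hsv=cv2.cvtColor(p,cv2.COLOR_RGB2HSV)
mk=np.zeros(d.shape,bool); mk[175:245,380:450]=1; mk&=(hsv[...,1]>150)&(p[...,0]>85)
print('z',np.percentile(W[mk][:,2],[5,50,95])); print(maskrect(m,mk,.042)[0])
p,d,m=load('scene4'); W=world(d,m); hsv=cv2.cvtColor(p,cv2.COLOR_RGB2HSV)
mk=np.zeros(d.shape,bool); mk[270:340,100:180]=1; mk&=(hsv[...,1]>150)&(p[...,0]>85)
print('z',np.percentile(W[mk][:,2],[5,50,95])); print(maskrect(m,mk,.042)[0])
```

```text
delta [-0.0098  0.5056  0.7088] [-0.0002 -0.0036  0.0024] | t 10.2 tcp [ 0.4278 -0.4042  0.2291] F [ 0.  -0.3 -0.6] w 0.0883 q [-1.36  0.45  1.62  1.09  1.35 -0.46]
z [0.03835441 0.04156157 0.04496832]
((513.7935180664062, -380.1681213378906), (55.70998764038086, 55.75046157836914), 14.266898155212402)
z [0.03788637 0.03993333 0.04223514]
((515.346923828125, -382.741455078125), (58.622520446777344, 58.00908279418945), 13.949861526489258)
```

View pics/c5.png

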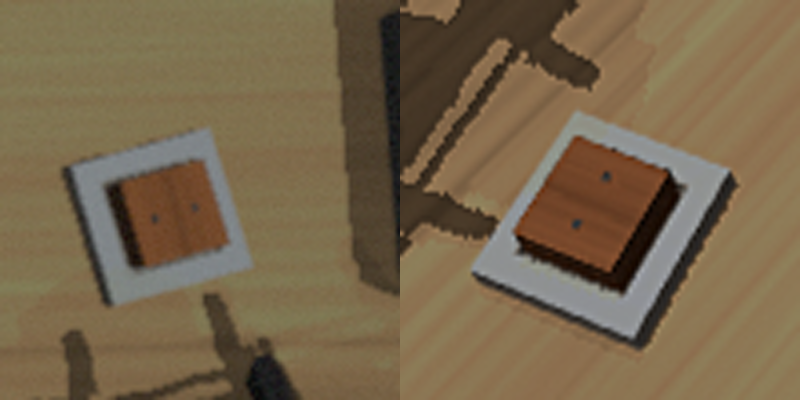

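View pics/wrist4.png

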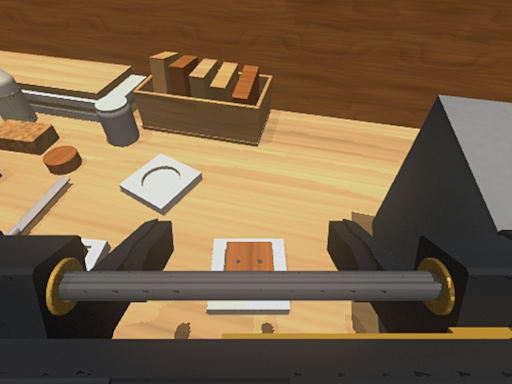

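The pull is home: its flat top is at about 41 mm, the centre within 2 mm in both cameras, and the screw marks are up. Next is the dial, starting with the move over to it.

```bash
cat >> h.py <<'E'
D=np.array([.588,.3144,0])
def vert(az): # tool vertical, -y along az
    az=np.radians(az); return Rtool([-np.cos(az),-np.sin(az),0],[0,0,-1])
E
python3 - <<'E'
from h import *
R=vert(6); delta([.47,-.2,.30],R); delta([.5,-.2,.3],vert(-10))
E
```

```text
delta [-0.7503 -0.4353  0.1636] [-0.9982  0.0718  0.1177] | t 10.35 tcp [ 0.4278 -0.4034  0.2256] F [-0.1  0.4 -0.1] w 0.0881 q [-1.36  0.46  1.63  1.09  1.35 -0.46]
delta [-0.7214 -0.4936  0.2644] [-0.9843  0.2113  0.3594] | t 10.35 tcp [ 0.4278 -0.4034  0.2256] F [-0.1  0.4 -0.1] w 0.0881 q [-1.36  0.46  1.63  1.09  1.35 -0.46]
```

step_arm(deltas=[88,-0.15,-0.15,0.0,-0.17,0.01,0.02,88,-0.3,-0.3,0.0,-0.33,0.02,0.04,88,-0.4,-0.4,0.05,-0.5,0.04,0.06,88,-0.5,-0.43,0.1,-0.67,0.05,0.08,88,-0.6,-0.43,0.13,-0.83,0.06,0.1,88,-0.75,-0.435,0.16,-0.998,0.07,0.118,88,-0.75,-0.435,0.16,-0.998,0.07,0.118,88,-0.75,-0.435,0.16,-0.998,0.07,0.118])

```text
t: 11.35
tcp_pos: [0.4693, -0.2007, 0.2999]
ee_rot: [0.744, -0.669, -0.001, -0.001]
contact_force: [0.5, -1.2, 0.6]
gripper_width: 0.0879
```

Run:
```python
from h import *
R=vert(6); delta([.54,.05,.27],R);delta([.588,.314,.22],R)
```

```text
delta [-0.9669 -0.3874  0.1212] [-0.0001  0.0016  0.0015] | t 11.35 tcp [ 0.4693 -0.2007  0.2999] F [ 0.5 -1.2  0.6] w 0.0879 q [-0.64  0.27  1.28  0.    1.59  0.83]
delta [-1.9962 -0.6902  0.323 ] [-0.0001  0.0016  0.0015] | t 11.35 tcp [ 0.4693 -0.2007  0.2999] F [ 0.5 -1.2  0.6] w 0.0879 q [-0.64  0.27  1.28  0.    1.59  0.83]
```

step_arm(deltas=[88,-1,-0.35,0.1,0,0,0,88,-1,-0.35,0.1,0,0,0,88,-1,-0.35,0.1,0,0,0,88,-1,-0.35,0.1,0,0,0,88,-1,-0.35,0.1,0,0,0])

```text
t: 11.98
tcp_pos: [0.5301, 0.0587, 0.2752]
ee_rot: [0.744, -0.668, -0.001, -0.0]
contact_force: [-0.6, -0.3, 0.1]
gripper_width: 0.0882
```

step_arm(deltas=[88,-1,-0.34,0.22,0,0,0,88,-1,-0.34,0.22,0,0,0,88,-1,-0.34,0.22,0,0,0,88,-1,-0.34,0.22,0,0,0,88,-1,-0.34,0.22,0,0,0,88,-1,-0.34,0.22,0,0,0])

```text
t: 12.72
tcp_pos: [0.5889, 0.3137, 0.2204]
ee_rot: [0.743, -0.669, 0.0, 0.0]
contact_force: [0.1, 0.1, -0.2]
gripper_width: 0.0882
```

Run:
```python
from h import *
delta([.588,.314,.22],vert(6)); shot('wrist','w5')
a=cv2.imread('pics/w5.png'); cv2.imwrite('pics/w5b.png',cv2.resize(a,(800,600),interpolation=2))
```

```text
delta [-0.0017  0.0034  0.0016] [ 0.0004 -0.0004  0.    ] | t 12.72 tcp [0.5889 0.3137 0.2204] F [ 0.1  0.1 -0.2] w 0.0882 q [ 0.31  0.61  0.96 -0.    1.58  1.78]
```

View pics/w5b.png

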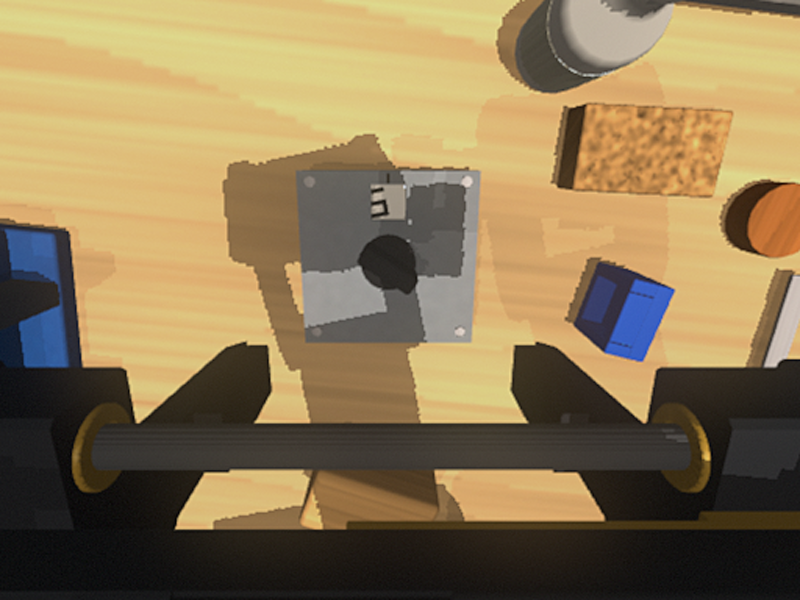

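Run:
```python
from h import *
p,d,m=load('w5')
a=cv2.imread('pics/w5.png')[100:225,180:315]; a=cv2.convertScaleAbs(a,alpha=1.0); a=cv2.resize(a,None,fx=4.4,fy=4.4,interpolation=2)
g=(255*(a/255.)**.4).astype(np.uint8); cv2.imwrite('pics/w5c.png',g)
W=world(d,m)
# bar: points z>.055
w=np.zeros(d.shape,bool); w[140:200,215:280]=1
mk=w&(W[...,2]>.056)&(W[...,2]<.08); X=W[mk]; print(mk.sum(),X.mean(0)); r=cv2.minAreaRect((X[:,:2]*1000).astype(np.float32)); print(r)
mk2=w&(W[...,2]>.030+.004)&(W[...,2]<.08); print(maskrect(m,mk2,.039)[0])
_,_,V=np.linalg.svd(X[:,:2]-X[:,:2].mean(0)); print('bar az',np.degrees(np.arctan2(V[0,1],V[0,0])))
hsv=cv2.cvtColor(p,cv2.COLOR_RGB2HSV); w[:]=0; w[95:232,180:315]=1
mk=w&(W[...,2]>.02); print('housing',maskrect(m,mk,.031)[0])
```

```text
540 [0.58814213 0.31582338 0.06551554]
((587.0912475585938, 315.89605712890625), (43.644020080566406, 14.437698364257812), 62.58210372924805)
((587.3485107421875, 314.8227233886719), (47.56401824951172, 42.24408721923828), 84.24699401855469)
bar az 62.92268082875266
housing ((587.2322998046875, 315.20745849609375), (135.72280883789062, 137.0941619873047), 5.995815277099609)
```

View pics/w5c.png

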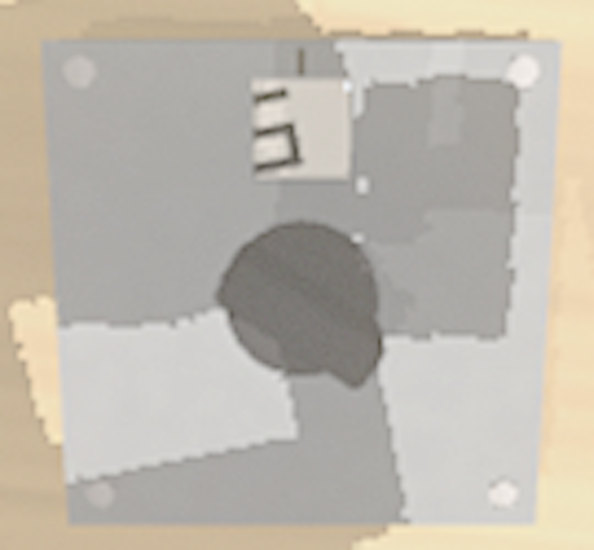

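The figure cut off at the window's left, about (275,130), has no upper-right stroke but has a lower-right one: a "5", possibly a "6". The bar is at 62.8°, 57° from the base's x. If the bar lines up at angle 0, the dial is at 4.14 rad, or 5.27, which fits a 5 just left of centre and rules out the 6. The dial therefore needs to turn about −57°.

Run:
```python
from h import *
p,d,m=load('top0'); W=world(d,m)
w=np.zeros(d.shape,bool); w[95:140,150:195]=1; mk=w&(W[...,2]>.04); X=W[mk]; print('glue x',np.percentile(X[:,0],[2,98]),'y',np.percentile(X[:,1],[2,98]),X[:,2].max())
delta([.5875,.3152,.12],vert(62.8)); delta([.5875,.3152,.043],vert(62.8))
```

```text
glue x [0.72289299 0.80535901] y [0.16025569 0.26346821] 1.127109256546519
delta [-0.01    0.0047  0.4044] [-1.000e-04 -6.000e-04 -9.476e-01] | t 12.78 tcp [0.5889 0.3129 0.2211] F [-0.3 -0.2  0.5] w 0.0878 q [ 0.31  0.6   0.96 -0.    1.58  1.78]
delta [-0.0101  0.0048  0.7124] [-1.000e-04 -6.000e-04 -9.476e-01] | t 12.78 tcp [0.5889 0.3129 0.2211] F [-0.3 -0.2  0.5] w 0.0878 q [ 0.31  0.6   0.96 -0.    1.58  1.78]
```

step_arm(deltas=[50,0,0,0.1,0,0,-0.18,50,-0.01,0.005,0.2,0,0,-0.36,50,-0.01,0.005,0.3,0,0,-0.54,50,-0.01,0.005,0.4,0,0,-0.72,50,-0.01,0.005,0.4,0,0,-0.9,50,-0.01,0.005,0.404,0,0,-0.948,50,-0.01,0.005,0.404,0,0,-0.948,50,-0.01,0.005,0.404,0,0,-0.948])

```text
t: 13.78
tcp_pos: [0.5873, 0.3159, 0.1208]
ee_rot: [0.972, -0.235, 0.001, -0.0]
contact_force: [0.1, -0.6, 0.1]
gripper_width: 0.0499
```

Run:
```python
from h import *
delta([.5875,.3152,.044],vert(62.8)); shot('wrist','w6')
```

```text
delta [0.0018 0.0023 0.3073] [-0.0007 -0.0011 -0.0006] | t 13.78 tcp [0.5873 0.3159 0.1208] F [ 0.1 -0.6  0.1] w 0.0499 q [ 0.32  0.68  1.12 -0.    1.35  0.79]
```

View pics/w6.png

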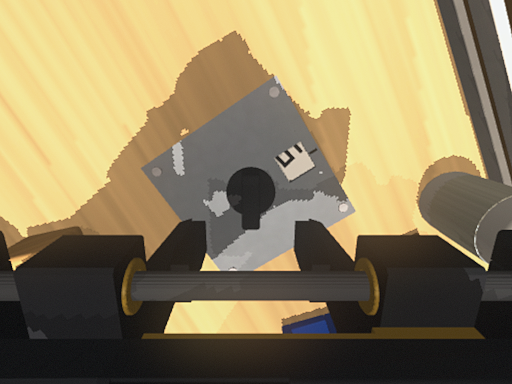

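The bar at (250,195) is centred between the fingers at (190,240) and (315,240) and runs along the tool's y. I'll descend to 44 mm and close gently.

step_arm(deltas=[50,0.002,0.002,0.1,0,0,0,50,0.002,0.002,0.2,0,0,0,50,0.002,0.002,0.26,0,0,0,50,0.002,0.002,0.307,0,0,0,50,0.002,0.002,0.307,0,0,0,8,0.002,0.002,0.307,0,0,0,8,0.002,0.002,0.307,0,0,0,8,0.002,0.002,0.307,0,0,0,8,0.002,0.002,0.307,0,0,0,8,0.002,0.002,0.307,0,0,0], grip_force=12)

```text
t: 15.08
tcp_pos: [0.5878, 0.3162, 0.0437]
ee_rot: [0.972, -0.234, 0.001, -0.0]
contact_force: [4.3, -1.4, -0.1]
gripper_width: 0.0143
```

Run:
```python
from h import *
s=get_state();print(s['wrist_torque']); P=s['tcp_pos'];delta([.5875,.3152,P[2]],vert(62.8)); delta([.5875,.3152,P[2]],vert(5.8))
```

```text
[-0.31120297 -0.57956195 -0.01178594]
delta [ 0.0008  0.0043 -0.    ] [-0.0008 -0.002   0.0016] | t 15.07 tcp [0.5878 0.3162 0.0437] F [ 4.3 -1.4 -0.1] w 0.0143 q [ 0.32  0.76  1.19 -0.    1.19  0.79]
delta [ 0.0008  0.0043 -0.    ] [-0.0017 -0.0014  0.9516] | t 15.07 tcp [0.5878 0.3162 0.0437] F [ 4.3 -1.4 -0.1] w 0.0143 q [ 0.32  0.76  1.19 -0.    1.19  0.79]
```

step_arm(deltas=[8,0,0.002,0,0,0,0.12,8,0,0.002,0,0,0,0.24,8,0,0.002,0,0,0,0.36,8,0,0.002,0,0,0,0.48,8,0,0.002,0,0,0,0.6,8,0,0.002,0,0,0,0.72,8,0,0.002,0,0,0,0.84,8,0,0.002,0,0,0,0.952,8,0,0.002,0,0,0,0.952,8,0,0.002,0,0,0,0.952])

```text
t: 16.32
tcp_pos: [0.5881, 0.3158, 0.0437]
ee_rot: [0.742, -0.671, 0.001, -0.001]
contact_force: [6.2, -2.2, -0.7]
gripper_width: 0.0139
```

step_arm(deltas=[14.5,0,0,0,0,0,0,30,0,0,0,0,0,0,60,0,0,0,0,0,0,60,0,0,0,0,0,0,60,0,0,-0.1,0,0,0,60,0,0,-0.3,0,0,0,60,0,0,-0.5,0,0,0,60,0,0,-0.7,0,0,0,60,0,0,-0.7,0,0,0])

```text
t: 17.45
tcp_pos: [0.5878, 0.3166, 0.2229]
ee_rot: [0.742, -0.67, 0.002, -0.004]
contact_force: [-0.7, 0.4, -1.2]
gripper_width: 0.0601
```

Run:
```python
from h import *
delta([.588,.314,.22],vert(6)); 
for q in('wrist','top','scene'): shot(q,q+'7')
p,d,m=load('wrist7')
a=cv2.imread('pics/wrist7.png')[100:225,180:315]; a=cv2.resize(a,None,fx=4.4,fy=4.4,interpolation=2)
cv2.imwrite('pics/w7c.png',(255*(a/255.)**.4).astype(np.uint8))
W=world(d,m)
w=np.zeros(d.shape,bool); w[130:200,215:280]=1
mk=w&(W[...,2]>.056)&(W[...,2]<.08); X=W[mk]; print(mk.sum(),X.mean(0)); print(cv2.minAreaRect((X[:,:2]*1000).astype(np.float32)))
# other-object displacement check via top diff
a=cv2.imread('pics/top0.png');b=cv2.imread('pics/top7.png'); cv2.imwrite('pics/t7.png',cv2.resize(b,(800,600)))
p,d,m=load('top7'); W=world(d,m); hsv=cv2.cvtColor(p,cv2.COLOR_RGB2HSV)
mk=np.zeros(d.shape,bool); mk[175:245,380:450]=1; mk&=(hsv[...,1]>150)&(p[...,0]>85)
print('pull z',np.percentile(W[mk][:,2],[5,50,95])); print(maskrect(m,mk,.042)[0])
```

```text
delta [0.0105 0.0002 0.0114] [-0.0082  0.0016 -0.0032] | t 17.45 tcp [0.5878 0.3166 0.2229] F [-0.7  0.4 -1.2] w 0.0601 q [ 0.32  0.6   0.96 -0.    1.57  1.79]
481 [0.58866519 0.31586914 0.06596699]
((587.5888671875, 315.3614501953125), (43.49336624145508, 13.18200969696045), 5.608061790466309)
pull z [0.03811338 0.04141998 0.04485288]
((513.6478881835938, -380.26904296875), (56.26956558227539, 56.10215377807617), 13.663451194763184)
```

View pics/w7c.png

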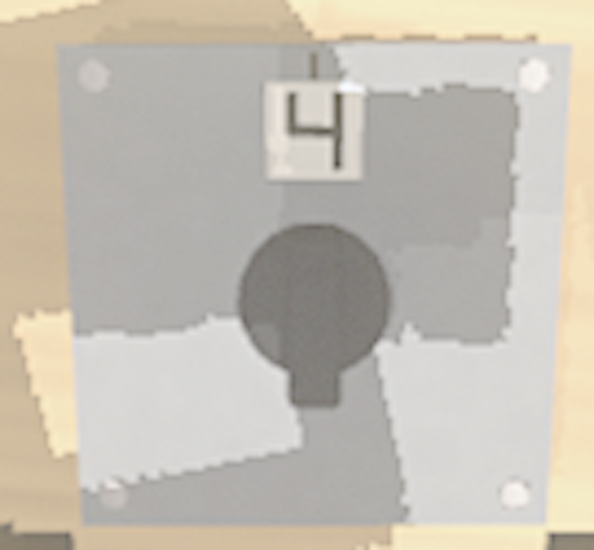

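View pics/t7.png

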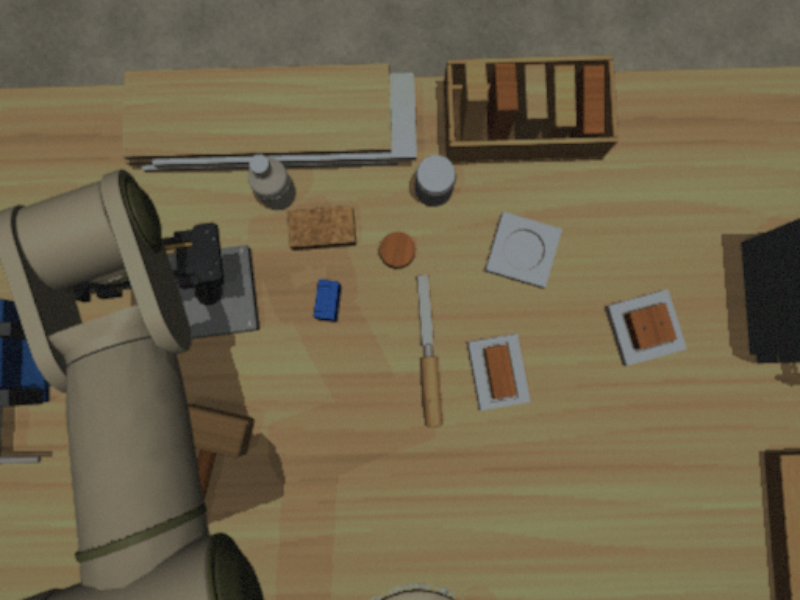

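The 4 stands in the middle of the window, at (315,130). The bar is within 0.4° of the base's x, the pull hasn't moved, the other objects are where they were, and the gripper is clear. Handing in.

Run:
```python
from h import *
s=get_state(); print(s['t'],np.abs(s['qd']).max(),s['contact_force'],s['gripper_width']); print(sign_off())
```

```text
17.6 0.011835592033949868 [-0.02241148  0.29951381 -1.20992444] 0.060025789618638394
the job is handed in; nothing more can be done
None
```

I laid the wooden pull in the square pocket, hollow down, and turned the dial to 4. The job was handed in at 17.6 s of the 72 s allowed; `sign_off` gives no verdict.

- **Pull:** I gripped it across its 60 mm width with the tool tilted, turned it 90° in the air and lowered it in. The last check from above put its centre within about 1 mm of the pocket's centre, with the screw marks up. Its top measured about 41 mm above the bench, against 42 mm nominal. An earlier look from the scene camera gave 40 mm and an offset of about 2 mm, which is about the calibration error.
- **Dial:** I turned it 57° clockwise by its grip bar and let go. The 4 stands in the middle of the window, and the bar is within about 0.4° of the housing's x axis (5.6° against 6.0°), taking the bar as lined up with that axis at 4.
- **Everything else:** The gripper is open and well clear. In the last top picture nothing else looks moved, judged by eye. The arm hid most of the mallet there, but the arm never worked near it.

No check failed.

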